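Hold the hidden bolt head behind the ring bracket

TASK

One of the two ring brackets has come loose and its support ring is sinking: reach from above into the narrow gap behind that bracket's front plate, grasp the hidden square bolt head, slowly turn it until the ring arm is level again and keep hold of it so that it cannot turn while a colleague tightens the nut. Finish while still gripping the head with the arm level: do not let go. Do not touch either ring arm or the tight bracket, and leave the other things where they stand.

Things in the scene. Friction and masses are not known exactly. Their poses are not given: they have to be found in the camera images.
- bracket: bracket whose ring arm has slipped: grey channel fixed to the worktop, open at top and both ends. Origin: centre of its underside; x = bolt axis, away from the robot (within 0.3 rad of world x), y left, z up. Foot 115 x 130 x 12 mm. Front plate x -40 to -32 mm, 130 mm wide, top 160 mm high; rear plate x 22 to 30 mm, same width, top 151 mm high. Dark lines beside the nut mark level
- gap_mouth (a point): middle of the open top of the gap between that bracket's two plates (bracket x = -5 mm, y = 0, 160 mm high). The gap is 54 mm wide along x and open at both ends in y. The bolt axis passes 20 mm below this height; the square head is in the gap, hidden from the front. A round bush, 36 mm in diameter, fills the 9 mm between front plate and head
- head_center (a point): centre of the square steel bolt head in the gap: 24 x 24 mm over the flats, 16 mm thick along the bolt, centre 140 mm high, 18 mm behind the front plate, 36 mm before the rear plate. Axes turn with the bolt: x along it, away from the robot; y along the ring arm (pinch the flats facing +y and -y, from above); z straight up when level
- spindle (a joint): turn of bolt, head and ring arm (one rigid part), rad: 0 = arm level, positive = ring end sunk (the head's y axis dips). From 0.15 to 0.3 at the start it sinks slowly, under 0.1 rad/s, by its own weight (about 0.05 N m) to a stop at 0.40; upper stop -0.35. Stiff damping of 1 N m per rad/s: turn the head at about 0.1 to 0.15 rad/s, or the fingers slip round it
- ring_arm: the slipped ring arm, before the front plate: hub 28 mm and hexagonal nut 20 mm on the bolt, a steel rod to the left, an open ring 74 mm across. Origin on the bolt axis above the bracket's origin, axes as the head's. Ring centre at x -75, y 115 mm; ring end at y 152 mm. Not to be touched
- twin_bracket: the other ring bracket, same make and size (origin and axes as for bracket), its ring arm tight and level: leave it alone. Either bracket may be the left one
- amber_flask: small conical glass flask, 52 mm wide, 85 mm high, standing between the two brackets; bystander; origin at the centre of its underside
- tip_box: pipette tip box with a clear lid, 92 x 122 x 77 mm, on the left; bystander; origin at the centre of its underside
- marker_pen: white marker with a black cap, 132 mm long, lying between the two brackets; bystander; origin at the centre of its underside
- rubber_bulb: pipette bulb, 51 mm wide, 76 mm high, standing on the right; bystander; origin at the centre of its underside
- notebook: closed notebook 210 x 150 x 12 mm on the right; bystander; origin at the centre of its underside

How it is judged:
On the way, in this order (a step that is already met when the one before it is completed fails the run):
1. the bolt head is gripped between the fingers while the arm still hangs (contact force between the fingers and head above 4 N and distance between the grasp point and head_center below 0.022 m and value of joint spindle above 0.1 rad), for 0.2 s.
2. the head, still gripped, has been turned until the ring arm is level (contact force between the fingers and head above 4 N and distance between the grasp point and head_center below 0.022 m and value of joint spindle between -0.09 and 0.09 rad), for 0.3 s.
At the end, for the whole second after the job is handed in: The fingers still grip the bolt head (over 4 N, grasp point within 22 mm of the head's centre), the ring arm is level within 0.09 rad (5 degrees) and at rest, and nothing touches the ring arm (all of step 2 and velocity of joint spindle between -0.05 and 0.05 rad/s and contact force between ring_arm and anything else below 0.5 N); the arm keeps its last pose, push and grip.
It fails at once if the robot touches the slipped ring arm (contact force between any of the fingers, the arm and ring_arm above 1 N).
It fails at once if the robot touches the tight bracket or its arm (contact force between any of the fingers, the arm and twin_bracket above 1 N).
It fails at once if a bystander is moved by more than 30 mm (distance of any of amber_flask, tip_box, marker_pen, rubber_bulb, notebook from where it was at the start of the episode above 0.03 m).
It also fails if it takes over 35 s, if anything falls off the work surface, if the arm or the gripper's body presses on something with over 40 N, if the wrist force passes 120 N, or if a joint passes its speed limit or range.

ROBOT

A 7-joint arm with a two-finger parallel gripper is mounted at the origin on a cart in front of the work surface, level with it; the furniture and walls round the work are solid. World frame = base frame: x ahead of the robot, y to its left, z up, the work surface at z = 0. Lengths are in m, angles in rad, forces in N, time in s.
With the tool pointing down it reaches from about 0.4 to 0.875 m from the base axis. Payload 19.3 kg.
Tool frame: the origin (TCP) lies on the centre line of the jaws, within the pads' length; the fingertips stand 14 mm ahead of it and the grasp point (between the pads) lies 5 mm behind it; y points along the fingers, x is the direction in which the jaws open and shut, and the axes are right-handed (so a half turn about y gives the same grasp; the last joint's range is limited). The gripper opens to 85 mm and grips with 20 to 120 N. Pads are 22 mm wide; open, the fingers measure 114 mm over their backs; the gripper's body (76 mm by 85 mm) begins 54 mm behind the grasp point. The pads swing forward as they close: fully open they stand 13 mm farther back than shut.
Start: joints at [-1.233, 0.521, -0.036, 1.599, 0.021, 1.021, -0.113], TCP at [0.248, 0.574, 0.245] pointing down, gripper open.
Joint ranges: [-2.91, 2.91], [-0.3, 2.13], [-1.5, 1.42], [0.17, 2.43], [-1.26, 4.41], [0.16, 1.93], [-2.52, 2.52]. Speed limits (rad/s): [1.89, 1.89, 2.39, 2.39, 3.01, 3.01, 3.01].

INTERFACE

Orientations are given as [roll, pitch, yaw] about the fixed x, y, z axes, in that order (R = Rz(yaw) Ry(pitch) Rx(roll)).
In Python, from workcell import monitor, grab_frame, workorder gives the robot as it stands.
- The arm moves only by the tool drive_tool, never from a script. Its argument "steps" is one flat list of numbers, 5 for each row, row after row: the finger opening in mm, from 0 to 85.4, then the shift along the world's x, y, z in mm, then the turn about the world's z in degrees. In form: [fingers, tx, ty, tz, twist, fingers, tx, ty, tz, twist, ...]. A call has exactly 5 rows; each row shifts and turns the commanded pose from where the row before left it; what a row does not reach is not made up. A row lasts 1/12 s, in which the tool goes at most 41.7 mm and 7.16 degrees, less where a joint would pass 70% of its speed; a pose out of reach is approached as far as the arm can. A call is refused whole if a number of a shift passes 41.7 or a number of a turn 7.16, either way. A call with a gripper value outside its range is refused whole. The fingers move at their own pace and stop on an object; "grip_force" is the grip in N (left out, the last holds). Time passes only in rows, so rows that do not move let the fingers close, or fill a call up. It gives the time, the measured TCP pose, the force and the opening at its end, in the units of the state.
- monitor.observe(): the state, without advancing time (a new reading comes with each control period).
- grab_frame(name): name is "side" or "top"; returns a dict with "frame" (420x560x3 uint8, red, green, blue), "vertical_fov" (degrees; the focal length in pixels is half the picture's height over the tangent of half this angle, whatever the lens; pixels are square), "cx", "cy" (the principal point, pixels), "k1" (the pictures are not rectified: a ray, as slopes to the right and down, at radius r is drawn at 1 + k1 r^2 times it, then the intrinsics apply), "xyz" and "orientation" of the camera in the world. Camera axes: x right, y down, z forward; pixel columns grow to the right and rows downward; lengths in m; the calibration is good to about 2 mm. A picture is of the moment at which its call begins. There is no depth.
- workorder.job_done(): hands the job in, once; it reports no verdict.
The state is a dict: "clock": time; "qpos": joint angles; "qd": joint speeds; "joint_efforts": joint torques, N m; "position": TCP position; "tool_rot": TCP orientation; "force": force on the tool from outside, world axes, zero at the start; "moment": the same for the moment, N m; "grip_width": finger opening in m.
Only numpy, scipy, OpenCV 4.12 (cv2) and the standard library are available. Lean on these libraries where they do the work, as an engineer would, in place of code of your own. Each camera call takes 0.05 s, during which the arm holds its last target. There are 200 camera calls.

## Working session

There is one attempt and no reset: what is moved stays moved. The work goes in short steps, Python scripts to look and compute and a tool call to move; the robot and the scene stay as the last step left them, time stands still between calls to the robot, and variables do not carry over. Pictures are saved under pics/ and viewed, about 8 in all and at most 12, crops included, and the job is handed in when it is done.

Besides the shell and the picture viewer there is one more tool, called in YAML: its name, and indented under it one key for each argument. drive_tool: Moves the arm, as the interface text tells. Its arguments: {"type":"object","properties":{"steps":{"type":"array"},"grip_force":{"type":"number"}},"required":["steps"]}

```bash
mkdir -p pics; cat > h.py <<'E'
import numpy as np, cv2, json
from scipy.spatial.transform import Rotation as R
def snap(n,f):
    from workcell import grab_frame
    d=grab_frame(n); cv2.imwrite(f'pics/{f}.png',cv2.cvtColor(np.array(d['frame']),cv2.COLOR_RGB2BGR))
    c={k:(np.array(v).tolist()) for k,v in d.items() if k!='frame'}; json.dump(c,open(f'pics/{f}.json','w')); return c
def cam(f):
    c=json.load(open(f'pics/{f}.json')); F=210/np.tan(np.radians(c['vertical_fov'])/2)
    o=np.array(c['orientation']); 
    M=R.from_euler('xyz',o).as_matrix() if o.shape==(3,) else (o if o.shape==(3,3) else R.from_quat(o).as_matrix())
    return c,F,M,np.array(c['xyz'])
def ray(f,u,v):
    c,F,M,p=cam(f); d=np.array([(u-c['cx'])/F,(v-c['cy'])/F]); s=d.copy()
    for _ in range(30): s=d/(1+c['k1']*(s@s))
    r=M@np.array([s[0],s[1],1]); return p,r/np.linalg.norm(r)
def plane(f,u,v,z):
    p,r=ray(f,u,v); return p+r*(z-p[2])/r[2]
def tri(f1,a,f2,b):
    p,r=ray(f1,*a);q,s=ray(f2,*b); t=np.linalg.lstsq(np.c_[r,-s],q-p,rcond=None)[0]
    A=p+r*t[0];B=q+s*t[1]; return (A+B)/2,np.linalg.norm(A-B)
def proj(f,P):
    c,F,M,p=cam(f); x=M.T@(np.array(P)-p); s=x[:2]/x[2]; s=s*(1+c['k1']*(s@s)); return F*s+[c['cx'],c['cy']]
E
python3 - <<'E'
from h import *
from workcell import monitor
print(snap('top','t0'));print(snap('side','s0'));print(monitor.observe())
E
```

```text
{'vertical_fov': 44.681286078930185, 'cx': 272.0032756254702, 'cy': 210.83490604609736, 'k1': -0.11783283941027538, 'xyz': [0.21562939042058163, -0.23948087692880404, 1.9762319599779503], 'orientation': [-2.969480697707619, 0.05621293729916976, -1.5431169718164353]}
{'vertical_fov': 47.23295459859144, 'cx': 276.20825236198544, 'cy': 208.30714877983777, 'k1': -0.055967779410171274, 'xyz': [-0.04779202324411625, -1.3884661061786754, 1.1263535927385866], 'orientation': [-2.1952362333794255, 0.0009962369602640742, -0.41298940411207274]}
{'clock': 0.1, 'qpos': array([-1.23319275,  0.52195648, -0.0363586 ,  1.59993253,  0.02120355,
        1.02109062, -0.11283597]), 'qd': array([-5.65583190e-04, -6.90054000e-04, -6.72549830e-06,  2.13576565e-04,
        1.11900096e-03, -1.39916616e-03,  3.57862985e-05]), 'joint_efforts': array([ 3.70798938e-03, -9.28484988e+01,  1.98399514e+00, -3.70535338e+01,
        1.80966250e-02,  5.33351282e-03,  3.43079387e-05]), 'position': array([0.24777469, 0.57348527, 0.24478825]), 'tool_rot': array([-1.57085311e+00,  1.00038629e-03,  1.16297432e+00]), 'force': array([ 0.0276112 ,  0.28307718, -0.59397961]), 'moment': array([ 0.03259157,  0.0041985 , -0.01113985]), 'grip_width': 0.08524955512549479}
```

```bash
python3 -c "
import cv2
for n in ('t0','s0'):
    i=cv2.imread(f'pics/{n}.png');cv2.imwrite(f'pics/{n}b.png',cv2.resize(i,(800,600),interpolation=cv2.INTER_CUBIC))"
```

```text
(no output)
```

View pics/t0b.png

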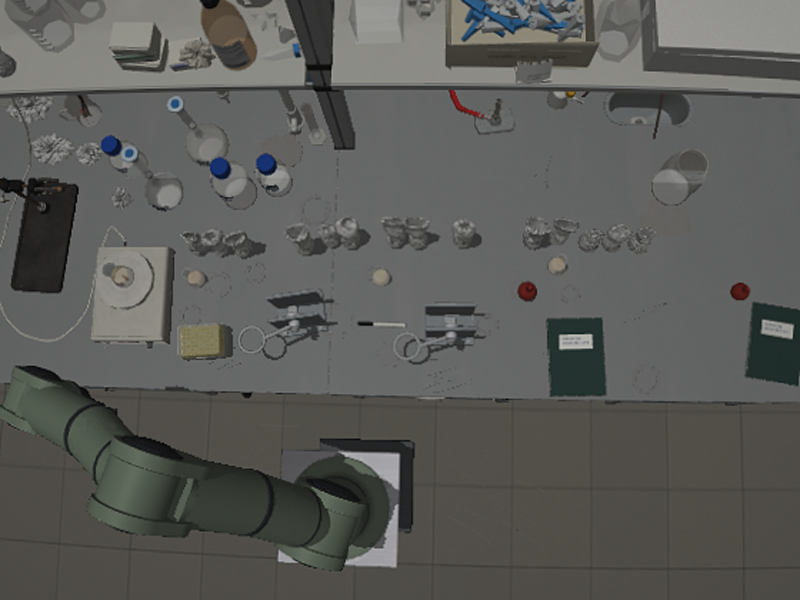

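View pics/s0b.png

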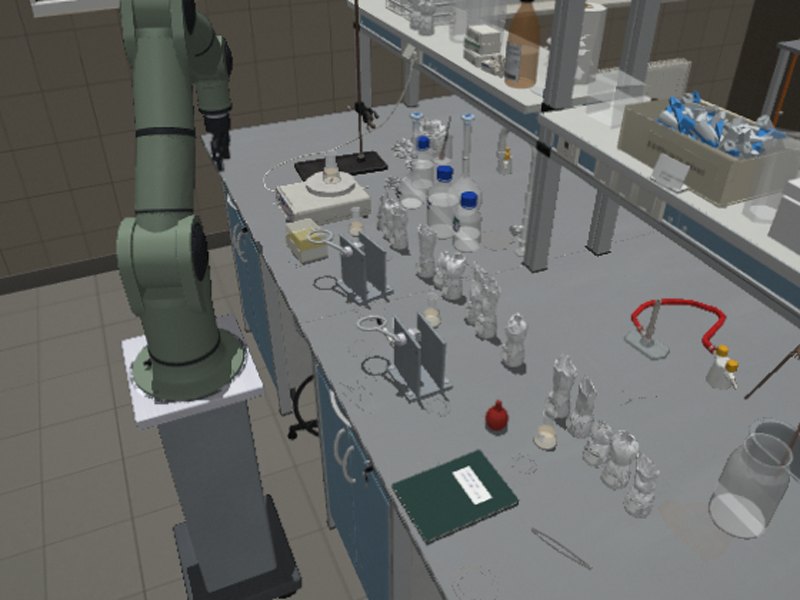

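The top view shows the two brackets at about (297,315) and (450,325), on the 800-wide scale. In the side view they are at about (362,270) and (420,355). I'll zoom in on both.

```bash
python3 -c "
import cv2,numpy as np
t=cv2.imread('pics/t0.png')[195:262,160:352];s=cv2.imread('pics/s0.png')[150:290,205:325]
a=cv2.resize(t,None,fx=4,fy=4,interpolation=cv2.INTER_CUBIC);b1=cv2.resize(s[:70],None,fx=4,fy=4,interpolation=cv2.INTER_CUBIC)
b=cv2.resize(s,None,fx=4.25,fy=4.25,interpolation=cv2.INTER_CUBIC)
a=cv2.convertScaleAbs(a,alpha=1.5);b=cv2.convertScaleAbs(b,alpha=1.4)
cv2.imwrite('pics/tz.png',a);cv2.imwrite('pics/sz.png',b);print(a.shape,b.shape)"
```

```text
(268, 768, 3) (595, 510, 3)
```

View pics/tz.png

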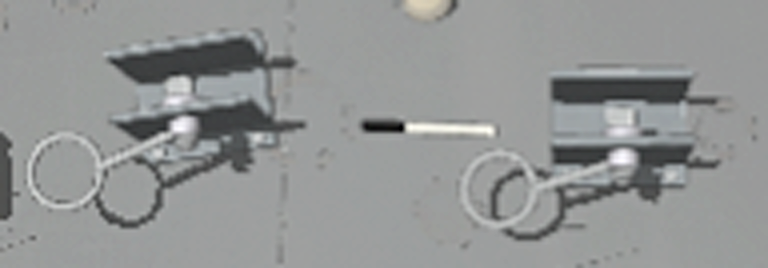

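View pics/sz.png

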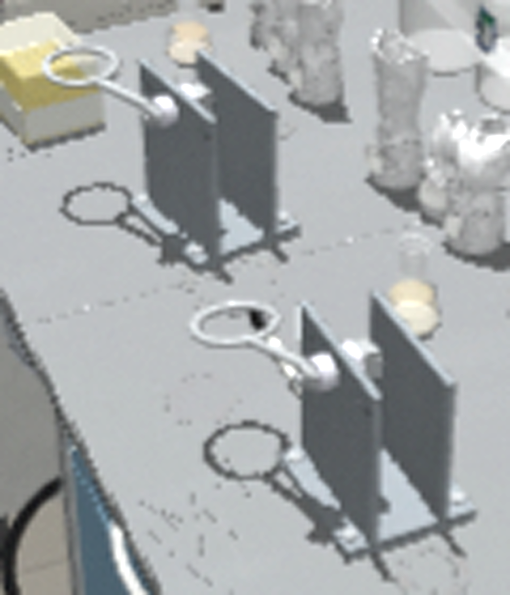

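```bash
python3 - <<'E'
from h import *
T=lambda u,v:(160+u/4-.4,195+v/4-.4); S=lambda u,v:(205+u/4.25-.4,150+v/4.25-.4)
P={'Lring':((65,172),(81,66)),'Rring':((498,190),(234,324)),
'LF+':((110,120),(142,64)),'LF-':((262,96),(215,122)),'LR+':((108,56),(198,54)),'LR-':((260,33),(275,113)),
'RF+':((552,147),(303,306)),'RF-':((692,143),(380,398)),'RR+':((552,73),(373,293)),'RR-':((692,71),(455,383)),
'Lhead':((180,82),(195,90)),'Rhead':((620,111),(362,350))}
for k,(a,b) in P.items():
    x,e=tri('t0',T(*a),'s0',S(*b)); z=.16 if 'F' in k else .151
    print(k,x.round(4),round(e,4),'top@z',plane('t0',*T(*a),z)[:2].round(4),'side@z',plane('s0',*S(*b),z)[:2].round(4))
E
```

```text
Lring [0.4266 0.224  0.1391] 0.0006 top@z [0.4249 0.2211] side@z [0.4212 0.2045]
Rring [ 0.4215 -0.1734  0.1146] 0.0002 top@z [ 0.4173 -0.1747] side@z [ 0.4047 -0.2172]
LF+ [0.4734 0.1814 0.1532] 0.0 top@z [0.4725 0.1798] side@z [0.4698 0.1704]
LF- [0.4941 0.0408 0.1654] 0.0049 top@z [0.4973 0.041 ] side@z [0.4946 0.0492]
LR+ [0.5331 0.1884 0.1463] 0.0019 top@z [0.5332 0.1871] side@z [0.5293 0.1809]
LR- [0.5538 0.0466 0.1565] 0.0046 top@z [0.557  0.0468] side@z [0.5548 0.055 ]
RF+ [ 0.4585 -0.223   0.1557] 0.004 top@z [ 0.456  -0.2224] side@z [ 0.4583 -0.2284]
RF- [ 0.4651 -0.3484  0.1557] 0.0052 top@z [ 0.4621 -0.3473] side@z [ 0.4655 -0.3534]
RR+ [ 0.524  -0.2205  0.1476] 0.0026 top@z [ 0.5247 -0.221 ] side@z [ 0.5207 -0.2244]
RR- [ 0.53   -0.3477  0.1484] 0.0015 top@z [ 0.5288 -0.3473] side@z [ 0.5292 -0.3506]
Lhead [0.5065 0.1195 0.1518] 0.0074 top@z [0.5102 0.1187] side@z [0.5032 0.1212]
Rhead [ 0.4884 -0.2818  0.1463] 0.0072 top@z [ 0.4911 -0.2829] side@z [ 0.4821 -0.2866]
```

Triangulated ring heights are 0.139 m for the left ring and 0.115 m for the right. So the right bracket is the loose one, sunk about 0.22 rad, with the head near (0.485, -0.285) and yaw about 0.05. I'm moving over now with a -154° twist, which keeps joint 7 in range.

drive_tool:
  steps: [70,0,0,30,0,70,18,-28,15,-6.5,70,18,-28,15,-6.5,70,18,-28,15,-6.5,70,18,-28,15,-6.5]
  grip_force: 20

```text
clock: 0.52
position: [0.3204, 0.4602, 0.3357]
tool_rot: [-1.571, 0.001, 0.704]
force: [0.8, 0.2, -0.4]
grip_width: 0.0697
```

drive_tool:
  steps: [70,18,-28,6,-6.5,70,18,-28,6,-6.5,70,18,-28,6,-6.5,70,18,-28,6,-6.5,70,18,-28,6,-6.5]

```text
clock: 0.93
position: [0.4104, 0.3201, 0.3655]
tool_rot: [-1.571, 0.0, 0.136]
force: [1.4, 0.1, -0.1]
grip_width: 0.0695
```

drive_tool:
  steps: [70,18,-28,0,-6.5,70,18,-28,0,-6.5,70,18,-28,0,-6.5,70,18,-28,0,-6.5,70,18,-28,0,-6.5]

```text
clock: 1.35
position: [0.5004, 0.1802, 0.3653]
tool_rot: [-1.571, 0.0, -0.431]
force: [0.3, -0.3, -0.3]
grip_width: 0.0699
```

drive_tool:
  steps: [70,0,-29,0,-3.8,70,0,-29,0,-3.8,70,0,-29,0,-3.8,70,0,-29,0,-3.8,70,0,-29,0,-3.8]

```text
clock: 1.77
position: [0.4995, 0.0353, 0.3652]
tool_rot: [-1.571, 0.0, -0.76]
force: [1.0, -0.8, -0.1]
grip_width: 0.0702
```

drive_tool:
  steps: [70,-2,-29,0,-3.8,70,-2,-29,0,-3.8,70,-2,-29,0,-3.8,70,-2,-29,0,-3.8,70,-2,-29,0,-3.8]

```text
clock: 2.18
position: [0.4894, -0.1096, 0.3653]
tool_rot: [-1.571, 0.0, -1.092]
force: [-0.0, -0.4, -0.7]
grip_width: 0.07
```

drive_tool:
  steps: [70,0,-35,0,-4.9,70,0,-35,0,-4.9,70,1,-35,0,-4.9,70,1,-35,0,-4.9,70,1,-35,0,-4.9]

```text
clock: 2.6
position: [0.4926, -0.2848, 0.3651]
tool_rot: [-1.571, 0.0, -1.52]
force: [1.0, 0.6, -0.3]
grip_width: 0.0701
```

drive_tool:
  steps: [70,0,0,-35,0,70,0,0,-35,0,70,0,0,-35,0,70,0,0,-35,0,70,0,0,0,0]

```text
clock: 3.02
position: [0.4907, -0.2816, 0.2199]
tool_rot: [-1.578, 0.003, -1.516]
force: [-0.7, 0.5, -0.8]
grip_width: 0.0698
```

```bash
python3 - <<'E'
from h import *
snap('top','t1');snap('side','s1')
s=cv2.imread('pics/s1.png')[170:320,240:380];t=cv2.imread('pics/t1.png')[170:262,250:390]
f=lambda i,k:cv2.convertScaleAbs(cv2.resize(i,None,fx=k,fy=k,interpolation=cv2.INTER_CUBIC),alpha=1.4)
a=f(s,4);b=f(t,1.4);
cv2.imwrite('pics/s1z.png',a)
for n in ((.4924,-.285,.231),(.4924,-.25,.22)): print(proj('s1',n))
E
```

```text
[292.89633776 211.05783148]
[288.20359091 207.96517589]
```

View pics/s1z.png

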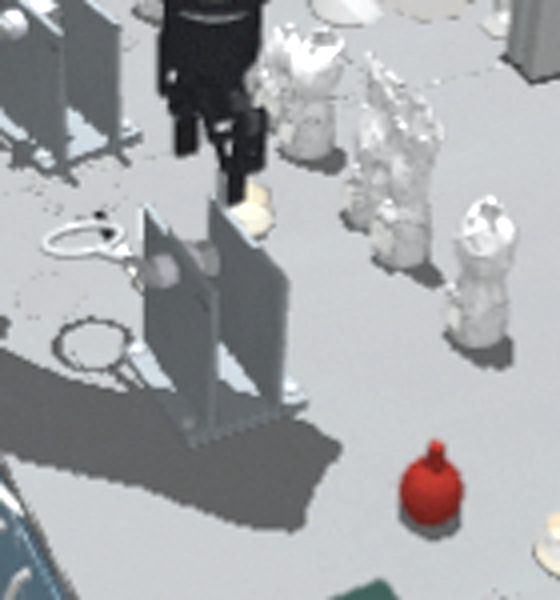

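The side view shows the fingers above the gap, lined up with the plates; the front plate's near corner is at about (293,245) in full-picture pixels, where I measured it before. I'll let the arm settle and then descend.

drive_tool:
  steps: [70,0,0,0,0,70,0,0,0,0,70,0,0,-10,0,70,0,0,-10,0,70,0,0,0,0]

```text
clock: 3.53
position: [0.4925, -0.2826, 0.2038]
tool_rot: [-1.572, 0.001, -1.516]
force: [-0.8, -0.5, -0.0]
grip_width: 0.0697
```

drive_tool:
  steps: [65,0,-3,-10,0,65,0,0,-10,0,65,0,0,-8,0,65,0,0,-6,0,65,0,0,0,0]

```text
clock: 3.95
position: [0.4923, -0.286, 0.1698]
tool_rot: [-1.573, 0.001, -1.516]
force: [0.0, 0.2, -0.4]
grip_width: 0.0648
```

drive_tool:
  steps: [65,0,0,-9,0,65,0,0,-9,0,65,0,0,-9,0,65,0,0,-9,0,65,0,0,0,0]

```text
clock: 4.37
position: [0.4922, -0.2858, 0.1334]
tool_rot: [-1.573, 0.001, -1.516]
force: [-0.4, 0.2, -1.3]
grip_width: 0.0653
```

drive_tool:
  steps: [50,0,0,0,0,40,0,0,0,0,34,0,0,0,0,32,0,0,0,0,32,0,0,0,0]
  grip_force: 20

```text
clock: 4.78
position: [0.493, -0.2863, 0.1356]
tool_rot: [-1.57, -0.0, -1.516]
force: [-0.5, 0.6, -0.5]
grip_width: 0.032
```

drive_tool:
  steps: [28,0,0,0,0,24,0,0,0,0,20,0,0,0,0,20,0,0,0,0,20,0,0,0,0]

```text
clock: 5.2
position: [0.493, -0.2861, 0.1357]
tool_rot: [-1.57, 0.0, -1.516]
force: [-1.8, 2.2, 6.4]
grip_width: 0.0295
```

The opening stopped at 29.5 mm. That matches the tilted head (about 0.27 rad) and not the 36 mm bush. I'll hold and see whether the pads square the head up.

drive_tool:
  steps: [0,0,0,0,0,0,0,0,0,0,0,0,0,0,0,0,0,0,0,0,0,0,0,0,0]

```text
clock: 5.62
position: [0.493, -0.2861, 0.1357]
tool_rot: [-1.57, 0.0, -1.516]
force: [-0.9, 3.0, 6.4]
grip_width: 0.0293
```

drive_tool:
  steps: [0,0,0,0,0,0,0,0,0,0,0,0,0,0,0,0,0,0,0,0,0,0,0,0,0]

```text
clock: 6.03
position: [0.493, -0.2861, 0.1357]
tool_rot: [-1.57, 0.0, -1.516]
force: [-1.2, 2.4, 6.2]
grip_width: 0.0293
```

It's stuck on friction at 20 N, so I'll raise the grip.

drive_tool:
  steps: [0,0,0,0,0,0,0,0,0,0,0,0,0,0,0,0,0,0,0,0,0,0,0,0,0]
  grip_force: 50

```text
clock: 6.45
position: [0.493, -0.2861, 0.1359]
tool_rot: [-1.57, 0.001, -1.516]
force: [-2.9, 3.7, 11.4]
grip_width: 0.0274
```

drive_tool:
  steps: [0,0,0,0,0,0,0,0,0,0,0,0,0,0,0,0,0,0,0,0,0,0,0,0,0]

```text
clock: 6.87
position: [0.493, -0.2861, 0.1359]
tool_rot: [-1.57, 0.001, -1.516]
force: [-2.0, 2.7, 9.8]
grip_width: 0.0278
```

drive_tool:
  steps: [0,0,0,0,0,0,0,0,0,0,0,0,0,0,0,0,0,0,0,0,0,0,0,0,0]
  grip_force: 80

```text
clock: 7.28
position: [0.4931, -0.286, 0.136]
tool_rot: [-1.57, 0.001, -1.516]
force: [-3.6, 5.0, 13.6]
grip_width: 0.0264
```

```bash
cat > look.py <<'E'
import sys
from h import *
n=sys.argv[1]
snap('side',n)
f=lambda i:cv2.convertScaleAbs(cv2.resize(i,None,fx=8,fy=8,interpolation=cv2.INTER_CUBIC),alpha=1.4)
cv2.imwrite(f'pics/{n}z.png',f(cv2.imread(f'pics/{n}.png')[205:265,240:320]))
# bolt axis at (o)
o=np.array([.4985,-.286,.14]);yaw=.055
for th in (0.27,.1,0):
    l=np.array([-.075,.115*np.cos(th),-.115*np.sin(th)])
    p=proj(n,o+R.from_euler('z',yaw).apply(l)); print(th,((p-[240,205]+.45)*8).round(1))
E
python3 look.py s2
```

```text
0.27 [157.7 190.2]
0.1 [153.1 150.1]
0 [152.  127.9]
```

View pics/s2z.png

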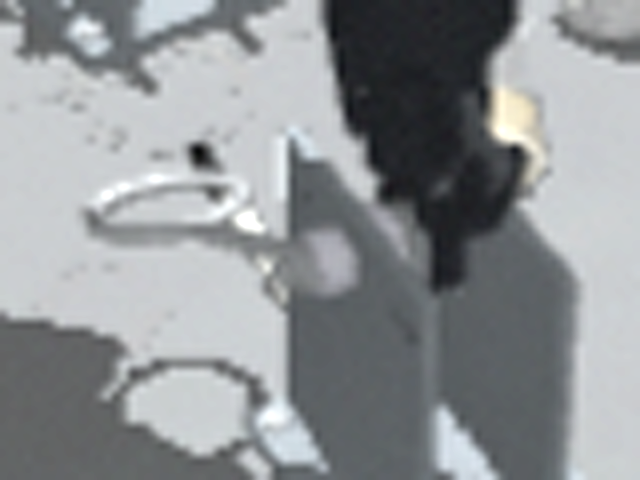

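The ring centre is at about (165,207) in this crop, i.e. roughly 0.35 rad sunk. So the symmetric pinch on the corners is jamming. I'll bias the grip instead: light grip, push toward -y so the +y pad is loaded, and rise slowly so both its normal force and its friction lift the +y side.

drive_tool:
  steps: [0,0,0,0,0,0,0,-1,0,0,0,0,-1,0.2,0,0,0,-1,0.2,0,0,0,0,0.2,0]
  grip_force: 20

```text
clock: 7.75
position: [0.493, -0.2862, 0.136]
tool_rot: [-1.571, 0.006, -1.514]
force: [-2.8, 20.4, 12.7]
grip_width: 0.0264
```

drive_tool:
  steps: [0,0,-0.5,0.3,0,0,0,-0.5,0.3,0,0,0,-0.5,0.3,0,0,0,0,0.3,0,0,0,0,0.3,0]

```text
clock: 8.17
position: [0.493, -0.2862, 0.1363]
tool_rot: [-1.573, 0.007, -1.513]
force: [2.0, 22.3, -9.0]
grip_width: 0.0268
```

```bash
cat > ring.py <<'E'
import sys
from h import *
n=sys.argv[1]
if len(sys.argv)>2: snap('side',n)
# ring: bright pixels vs ground; bbox centre
g=cv2.imread(f'pics/{n}.png').min(axis=2).astype(int)
x0,x1,y0,y1=246,275,215,242
g=g[y0:y1,x0:x1]; m=(g>np.median(g)+18).astype(np.uint8)
k,l,st,c=cv2.connectedComponentsWithStats(m,connectivity=8)
i=1+np.argmax(st[1:,4]); ys,xs=np.where(l==i)
left=xs<xs.min()+21
print(n,'area',st[i,4],'x',x0+xs.min(),'y top',y0+ys[left].min(),'bot',y0+ys[left].max(), 'leftmost row',y0+ys[xs<=xs.min()+1].mean().round(1))
E
python3 ring.py s0; python3 ring.py s1; python3 ring.py s2; python3 ring.py s3 1; python3 -c "
import sys;sys.argv=['',''];from h import *
f=lambda i:cv2.convertScaleAbs(cv2.resize(i,None,fx=6,fy=6,interpolation=cv2.INTER_CUBIC),alpha=1.4)
c=[f(cv2.imread(f'pics/{n}.png')[205:255,240:304]) for n in ('s0','s2','s3')]
c.insert(2,c[2]) if 0 else None
cv2.imwrite('pics/cmp.png',np.vstack([np.hstack(c[:2]),np.hstack([c[2],c[2]*0])]))"
```

```text
s0 area 14 x 268 y top 229 bot 234 leftmost row 230.0
s1 area 10 x 268 y top 231 bot 233 leftmost row 232.7
s2 area 12 x 266 y top 230 bot 233 leftmost row 231.0
s3 area 13 x 266 y top 227 bot 233 leftmost row 231.0
```

View pics/cmp.png

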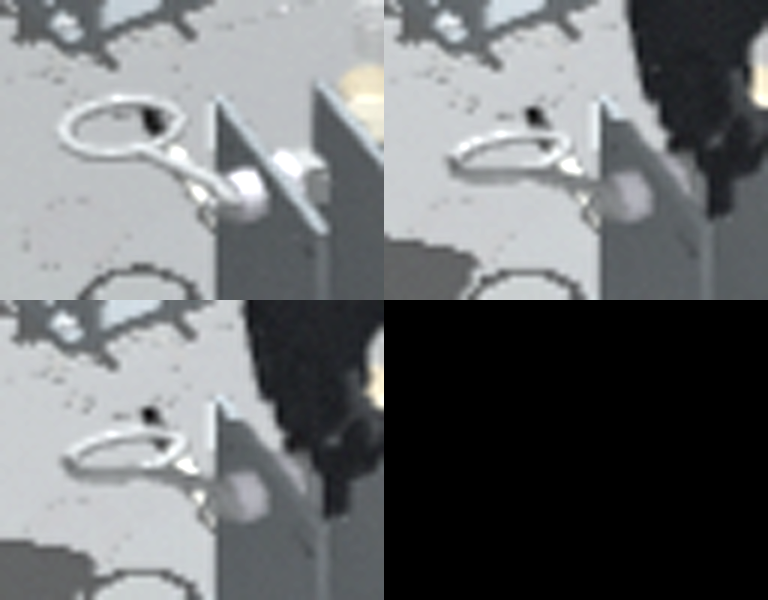

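Ring centre row, relative to the first picture: +4.2 px in s2 and +3.8 px in s3, so it barely moved and is near 0.35 rad. The -y pad is blocking. I'll open to 40 mm so only the +y pad bears on the upper corner, push slowly toward -y and up, then pinch again.

drive_tool:
  steps: [36,0,0,0,0,40,0,0,0,0,40,0,-0.3,0.2,0,40,0,-0.3,0.2,0,40,0,-0.3,0.2,0]

```text
clock: 8.63
position: [0.4929, -0.2912, 0.1379]
tool_rot: [-1.571, 0.001, -1.516]
force: [1.9, 6.2, -3.2]
grip_width: 0.0398
```

drive_tool:
  steps: [40,0,-0.3,0.2,0,40,0,-0.3,0.2,0,40,0,-0.3,0.2,0,40,0,-0.3,0.2,0,40,0,-0.3,0.2,0]

```text
clock: 9.05
position: [0.4929, -0.2917, 0.1385]
tool_rot: [-1.572, 0.003, -1.515]
force: [1.8, 10.8, -6.2]
grip_width: 0.0401
```

drive_tool:
  steps: [40,0,-0.3,0.2,0,40,0,-0.3,0.2,0,40,0,-0.3,0.2,0,40,0,-0.3,0.2,0,40,0,-0.3,0.2,0]

```text
clock: 9.47
position: [0.4929, -0.2923, 0.1392]
tool_rot: [-1.572, 0.004, -1.515]
force: [2.0, 15.3, -5.0]
grip_width: 0.04
```

drive_tool:
  steps: [40,0,-0.2,0.2,0,40,0,-0.2,0.2,0,40,0,-0.2,0.2,0,40,0,-0.2,0.2,0,40,0,-0.2,0.2,0]

```text
clock: 9.88
position: [0.493, -0.2929, 0.1402]
tool_rot: [-1.572, 0.005, -1.515]
force: [2.2, 17.3, -4.5]
grip_width: 0.0398
```

```bash
python3 look.py s4
```

```text
0.27 [157.7 190.2]
0.1 [153.1 150.1]
0 [152.  127.9]
```

View pics/s4z.png

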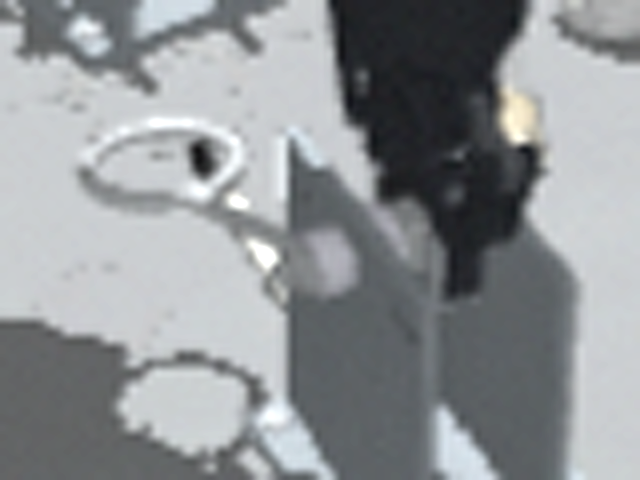

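The ring centre rose to about row 162, so θ is roughly 0.17–0.19 and turning at about 0.13 rad/s. I'll keep pushing.

drive_tool:
  steps: [40,0,-0.2,0.2,0,40,0,-0.2,0.2,0,40,0,-0.2,0.2,0,40,0,-0.2,0.2,0,40,0,-0.2,0.2,0]

```text
clock: 10.35
position: [0.493, -0.2936, 0.1412]
tool_rot: [-1.572, 0.005, -1.514]
force: [0.9, 19.8, -3.5]
grip_width: 0.0399
```

drive_tool:
  steps: [40,0,0,0.2,0,40,0,0,0.2,0,40,0,0,0.2,0,40,0,0,0.2,0,40,0,0,0,0]

```text
clock: 10.77
position: [0.493, -0.2942, 0.1421]
tool_rot: [-1.572, 0.004, -1.515]
force: [1.1, 15.2, -2.0]
grip_width: 0.04
```

drive_tool:
  steps: [35,0,5.5,0,0,30,0,2.7,-2,0,25,0,2.5,-2,0,0,0,0,0,0,0,0,0,0,0]
  grip_force: 40

```text
clock: 11.18
position: [0.493, -0.2861, 0.139]
tool_rot: [-1.57, -0.0, -1.516]
force: [-0.4, 4.3, 5.3]
grip_width: 0.0233
```

drive_tool:
  steps: [0,0,0,0,0,0,0,0,0,0,0,0,0,0,0,0,0,0,0,0,0,0,0,0,0]

```text
clock: 11.6
position: [0.493, -0.2861, 0.139]
tool_rot: [-1.57, 0.0, -1.516]
force: [0.1, 4.4, 5.9]
grip_width: 0.0234
```

```bash
python3 look.py s5
```

```text
0.27 [157.7 190.2]
0.1 [153.1 150.1]
0 [152.  127.9]
```

View pics/s5z.png

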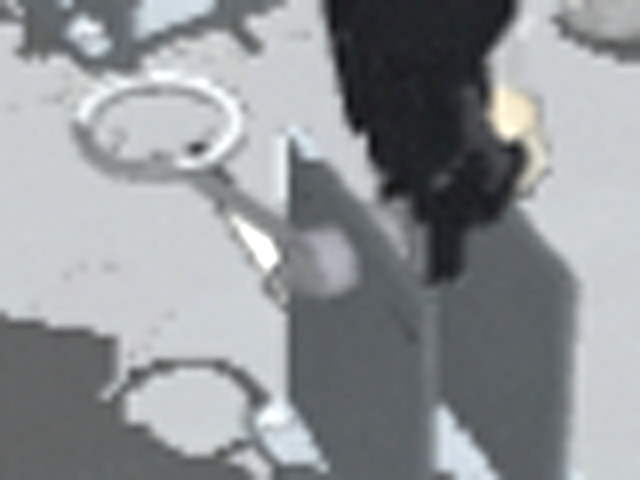

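The ring centre is at about row 125 against a predicted 128 for level. The opening is 23.4 mm, so the flats are flush on the pads. One more hold, then I'll hand in.

drive_tool:
  steps: [0,0,0,0,0,0,0,0,0,0,0,0,0,0,0,0,0,0,0,0,0,0,0,0,0]

```text
clock: 12.07
position: [0.4931, -0.2861, 0.139]
tool_rot: [-1.57, 0.0, -1.516]
force: [-0.1, 4.2, 5.5]
grip_width: 0.0234
```

```bash
python3 - <<'E'
from h import *
snap('side','s6')
a,b=[cv2.imread(f'pics/{n}.png')[205:265,240:282].astype(int) for n in('s5','s6')]
print('diff',abs(a-b).mean(),abs(a-b).max())
from workcell import workorder
print(workorder.job_done())
E
```

```text
diff 0.751984126984127 5
the job is handed in; nothing more can be done
None
```

The right-hand bracket was the loose one; its ring arm is now level and the gripper is still holding the bolt head. I handed the job in at about 12 s, and no verdict came back.

**What I did:** I reached down into the gap and pinched the head at 20 N while the arm was sunk about 0.35 rad. The head then jammed on its corners, and raising the grip to 80 N or pulling sideways barely moved it. So I opened the fingers to 40 mm and pushed slowly with the +y finger alone, at about 0.13 rad/s. Near level I pinched again at 40 N. The fingers were therefore not closed on both sides of the head during most of the turn.

**Last checks:**
- **Level:** the ring centre was about 3 crop pixels from the row predicted for level, which is within about 0.03 rad. The calibration is uncertain by a similar amount or a little more. I used the side view only and did not confirm with the top camera.
- **Grip:** the opening was steady at 23.4 mm, flat on the 24 mm head. The grasp point was roughly 9 mm from the head's centre.
- **At rest:** two side pictures 0.5 s apart showed no visible movement of the ring.
- **Disagreement:** while the head was jammed, the finger opening shrank from 29.5 to 26.4 mm as if it were turning, but the picture showed it wasn't. I went by the picture.
- **Not checked:** I saw no contact with the ring arm, the other bracket or the other objects, but I did not measure the objects again at the end.

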